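# Swap the jars and hold the spring slide out at its mark

## Task

Let the two jars change places: the one standing in the cup of the spring slide goes into the cup of the fixed blue dock, and the one in the dock goes into the slide's cup, both kept upright (the bare cardboard pad is free for setting one down meanwhile). Then pull the slide out by its red post until its yellow pointer is level with the red mark, and finish still holding it there against the spring, so that I can unscrew the jar's lid. Leave the tape roll, the pliers and the grinding wheel where they are.

Things in the scene. Friction and masses are not known exactly. Their poses are not given: they have to be found in the camera images.
- amber_jar: closed amber glass jar with a brass lid, round, 48 mm in diameter (lid 45 mm), 62 mm tall (lid the top 15 mm), about 0.16 kg; origin at the centre of its underside, z up. It starts in one of the two cups, the grey jar in the other
- grey_jar: closed grey plastic jar with a black lid, same shape and size as the amber jar; origin at the centre of its underside, z up
- slide_seat (a point): centre of the inner floor of the round aluminium cup on the slide (inner diameter 60 mm, wall 5 mm, rim 8 mm above this floor), where a jar's underside stands, 22 mm above the bench; it moves with the slide. Axes: x points to the rear of the slide (towards the blue spring house), so the slide pulls out along -x of this frame; y to the side where pointer and mark are; z up
- slide_grip (a point): centre of the slide's handle, a red upright round post 22 mm in diameter, standing from 18 to 63 mm above the bench; this point is 45 mm above the bench, 85 mm from the cup's centre towards the slide's front (-x of its frame); it moves with the slide. Axes as for slide_seat. Free all round: nothing but the low slide (18 mm high) and the jar cup near it
- slide_pointer (a point): outer tip, top edge, of the small yellow pointer (4 mm thick) at the +y side of the slide, exactly beside the post, 18 mm above the bench; moves with the slide. Axes as for slide_seat
- mark_line (a point): centre of the top edge of the red mark, a thin upright plate (4 mm thick, 18 mm wide) fixed on the slide's base beside the pointer's path, 18 mm above the bench; same axes as slide_seat. The pointer is level with the mark when both have the same x along the slide; the pull needed is 45 to 75 mm
- slide (a joint): how far the slide is pulled out, in m: 0 fully home (against its stop, where a spring holds it), 0.095 at the front stop, past the mark. The spring pulls back with about 5 N at home, rising 0.7 N per 10 mm; released, the slide runs home
- dock_seat (a point): centre of the inner floor of the cup on the fixed blue dock block (85 mm square), a cup of the same size and height as the slide's: inner diameter 60 mm, rim 8 mm above this floor, floor 22 mm above the bench
- pad: bare square of cardboard, 80 mm, 3 mm thick, fixed on the bench, empty; origin at the centre of its underside
- tape_roll: bystander: orange roll of tape lying flat, 90 mm in diameter, 36 mm tall; origin at the centre of its underside
- pliers: bystander: pliers with yellow handles lying flat, 155 mm long along x, 55 mm wide, 14 mm high; origin near the middle, on the bench
- wheel: bystander: small blue grinding wheel lying flat, 54 mm in diameter, 26 mm high; origin at the centre of its underside
Things that resemble listed ones, but are neither listed nor needed, are in the scene too. There is more than one size of the amber_jar; the one meant has the size given above.

How it is judged:
By the outcome, as a careful person would: the job done as asked, in the order asked, and still so for the second after the job is handed in, while the arm keeps its last pose, push and grip.
It also fails if it takes over 72 s, if anything falls off the work surface, if the arm or the gripper's body presses on something with over 40 N, if the wrist force passes 120 N, or if a joint passes its speed limit or range.

## Robot

A 7-joint arm with a two-finger parallel gripper is mounted at the origin on the work surface. World frame = base frame: x ahead of the robot, y to its left, z up, the work surface at z = 0. Lengths are in m, angles in rad, forces in N, time in s.
With the tool pointing down it reaches from about 0.4 to 0.85 m from the base axis. Payload 4.5 kg.
Tool frame: the origin (TCP) lies between the finger pads; the fingertips stand 8 mm ahead of it and the grasp point (between the pads) lies 11 mm behind it; z points along the fingers, y is the line along which they close (so a half turn about z gives the same grasp; the last joint's range is limited). The gripper opens to 85 mm and grips with 20 to 120 N. Pads are 22 mm wide; open, the fingers measure 114 mm over their backs; the gripper's body (76 mm by 85 mm) begins 54 mm behind the grasp point. The pads swing forward as they close: fully open they stand 13 mm farther back than shut.
Start: joints at [-1.223, 0.689, -0.195, 1.565, 0.157, 0.902, -0.215], TCP at [0.193, 0.595, 0.239] pointing down, gripper open.
Joint ranges: [-3.01, 3.01], [-0.46, 2.08], [-1.47, 1.51], [0.13, 2.56], [-1, 4.14], [0.04, 2.09], [-2.66, 2.66]. Speed limits (rad/s): [2.57, 2.57, 3.14, 3.14, 3.14, 3.14, 3.14].

## Interface

Orientations are given as a rotation vector (axis times angle).
In Python, from rig import get_state, imaging, order gives the robot as it stands.
- The arm moves only by the tool carry_out, never from a script. Its argument "series" is a list that holds one entry, the list of rows, each a list of 7 numbers: the closure, from -1 (fully open) to 1 (shut), then the shift along the tool's x, y, z in m, then the turn, a rotation vector about the tool's x, y, z in rad. A call has 1 to 20 rows; each row shifts and turns the commanded pose from where the row before left it, along the tool's axes as they then stand; what a row does not reach is not made up. A row lasts 1/12 s, in which the tool goes at most 41.7 mm and 7.16 degrees, less where a joint would pass 70% of its speed; a pose out of reach is approached as far as the arm can. A call with a gripper value outside its range is refused whole. The fingers move at their own pace and stop on an object; "grip_force" is the grip in N (left out, the last holds). Time passes only in rows, so rows that do not move let the fingers close. It gives the time, the measured TCP pose, the force, the opening and the grip force at its end, in the units of the state.
- get_state(): the state, without advancing time (a new reading comes with each control period).
- imaging.capture(name): name is "side" or "top" or "wrist"; returns the picture (420x560x3 uint8, blue, green, red); there is no depth.
- imaging.calibration(name): a dict with "K" (3x3 intrinsics, pixels), "R" (3x3) and "t" (3): a world point X has camera coordinates R X + t. Camera axes: x right, y down, z forward; pixel columns grow to the right and rows downward; lengths in m; the calibration is good to about 2 mm. A picture is of the moment at which its call begins: read the wrist's pose just before it. calibration takes no time and is no camera call; for the wrist camera it gives the pose at the moment of the call.
- order.close_job(): hands the job in; it is judged then, once.
The state is a dict: "t": time; "qpos": joint angles; "joint_vel": joint speeds; "joint_efforts": joint torques, N m; "tool_pos": TCP position; "ee_rot": TCP orientation; "contact_force": force on the tool from outside, world axes, zero at the start; "moment": the same for the moment, N m; "finger_gap": finger opening in m; "finger_force": force on a finger pad.
Only numpy, scipy, OpenCV 4.12 (cv2) and the standard library are available. Lean on these libraries where they do the work, as an engineer would, in place of code of your own. Each camera call takes 0.05 s, during which the arm holds its last target. There are 200 camera calls.

## Working session

There is one attempt and no reset: what is moved stays moved. The work goes in short steps, Python scripts to look and compute and a tool call to move; the robot and the scene stay as the last step left them, time stands still between calls to the robot, and variables do not carry over. Pictures are saved under pics/ and viewed, at most 10 in all, crops included, and the job is handed in when it is done.

Besides the shell and the picture viewer there is one more tool, called after "Request:" in YAML: its name, and indented under it one key for each argument. carry_out: Moves the arm, as the interface text tells. Its arguments: {"type":"object","properties":{"series":{"type":"array"},"grip_force":{"type":"number"}},"required":["series"]}

```bash
ls; mkdir -p pics; python3 - <<'E'
from rig import get_state, imaging, order
import cv2,numpy as np
s=get_state();print({k:np.round(v,3).tolist() for k,v in s.items()})
for n in("top","side"):
    cv2.imwrite(f"pics/{n}0.png",imaging.capture(n)); c=imaging.calibration(n);print(n,np.round(c["K"],1).tolist(),np.round(c["R"],3).tolist(),np.round(c["t"],3).tolist())
E
```

```text
pics
{'t': 0.0, 'qpos': [-1.223, 0.69, -0.194, 1.566, 0.157, 0.902, -0.215], 'joint_vel': [-0.0, -0.001, -0.001, -0.002, 0.0, 0.002, -0.0], 'joint_efforts': [0.001, -53.96, -1.266, -15.854, 0.009, 0.009, -0.0], 'tool_pos': [0.193, 0.594, 0.238], 'ee_rot': [-0.491, -3.103, 0.003], 'contact_force': [0.063, 0.548, 0.592], 'moment': [-0.01, 0.034, -0.012], 'finger_force': 0.0, 'finger_gap': 0.086}
top [[386.8, 0.0, 286.9], [0.0, 386.8, 208.7], [0.0, 0.0, 1.0]] [[0.019, -1.0, -0.012], [-0.995, -0.017, -0.096], [0.096, 0.014, -0.995]] [-0.018, 0.611, 0.894]
side [[481.4, 0.0, 278.8], [0.0, 481.4, 203.4], [0.0, 0.0, 1.0]] [[-0.972, -0.236, -0.009], [-0.138, 0.603, -0.786], [0.191, -0.762, -0.618]] [0.61, 0.132, 1.163]
```

View pics/top0.png

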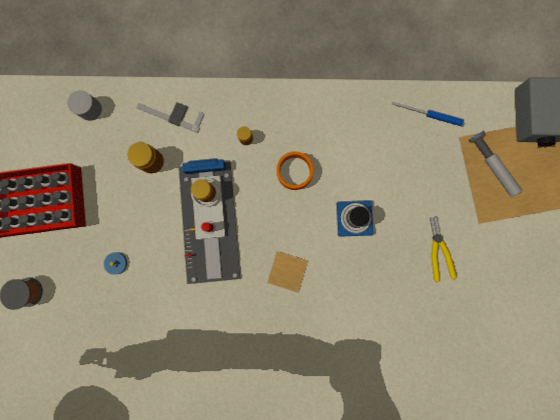

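View pics/side0.png

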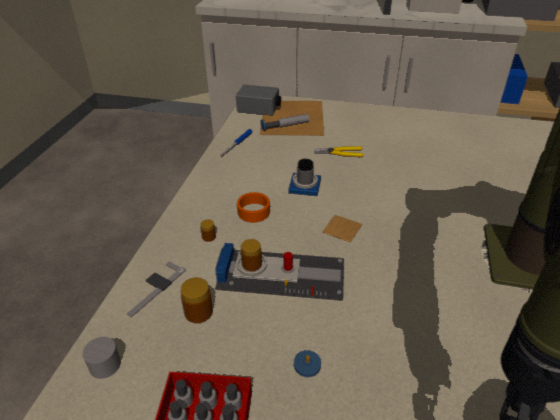

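The top view shows the amber jar in the slide cup at (203,190), the red post at (207,227), the pointer at about (190,230) and the mark at (189,255). The grey jar is in the dock at (357,217) and the pad is at (288,271). In the side view, the amber jar is at (251,255), the post at (288,262), the grey jar at (305,172) and the pad at (343,228). I'll take an enlarged composite to pick the masks.

```bash
python3 - <<'E'
import cv2,numpy as np
t=cv2.imread("pics/top0.png");s=cv2.imread("pics/side0.png")
z=lambda i,x,y,w,h,k:cv2.resize(i[y:y+h,x:x+w],None,fx=k,fy=k,interpolation=cv2.INTER_NEAREST)
o=np.zeros((600,800,3),np.uint8)
def put(a,x,y):o[y:y+a.shape[0],x:x+a.shape[1]]=a
put(z(t,175,150,70,140,4),0,0); put(z(t,330,190,60,60,4),290,0); put(z(s,215,235,130,65,4),280,245); put(z(s,280,150,50,55,4),540,0)
cv2.imwrite("pics/comp.png",o)
for im,pts in((t,[(201,186),(208,197),(207,226),(192,229),(188,254),(359,217),(355,205),(288,271),(340,205)]),(s,[(250,247),(252,262),(288,257),(286,284),(312,291),(305,165),(305,178),(343,228)])):
    h=cv2.cvtColor(im,cv2.COLOR_BGR2HSV)
    for p in pts: print(p,h[p[1],p[0]])
E
```

```text
(201, 186) [ 22 203 153]
(208, 197) [ 16 252  77]
(207, 226) [  2 236 157]
(192, 229) [ 23 255 181]
(188, 254) [  1 191 116]
(359, 217) [170  36  21]
(355, 205) [ 21  41 123]
(288, 271) [ 19 152 156]
(340, 205) [105 188 114]
(250, 247) [ 20 216 118]
(252, 262) [ 13 224  73]
(288, 257) [  1 247 125]
(286, 284) [ 20 255 100]
(312, 291) [  3 241 111]
(305, 165) [168  91  14]
(305, 178) [ 0 23 66]
(343, 228) [ 16 162 124]
```

View pics/comp.png

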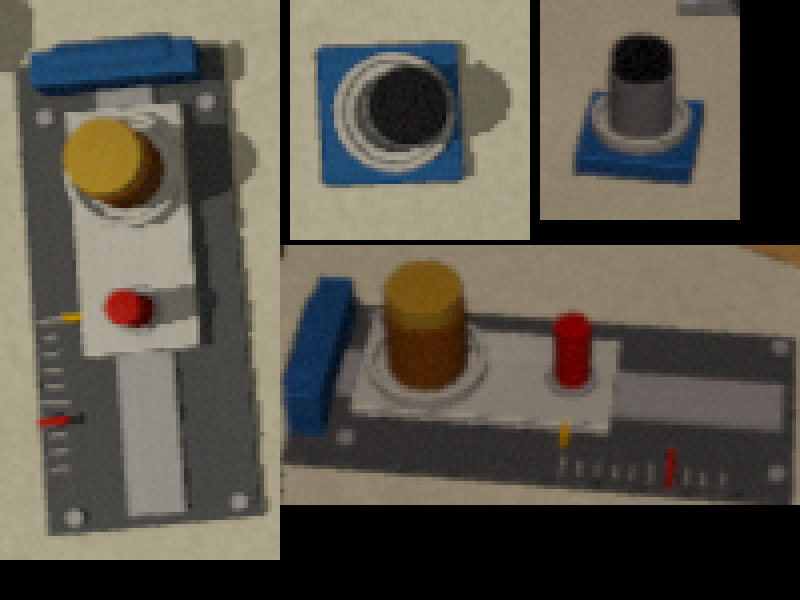

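The composite shows the amber lid's top face centred at top pixel ≈(200.7,189), the post top ≈(207,226.5), the pointer ≈(192.5,229) and the mark ≈(189,255). The black lid is at ≈(359.5,216). Everything separates cleanly by colour.

```bash
cat > h.py <<'E'
import cv2,numpy as np
from rig import get_state, imaging
from scipy.spatial.transform import Rotation as Ro
def ray(c,p):
    d=np.linalg.solve(c["K"],[p[0],p[1],1.]); return -c["R"].T@c["t"], c["R"].T@d/np.linalg.norm(d)
def plane(c,p,z): o,d=ray(c,p); return o+d*(z-o[2])/d[2]
def tri(*cp):
    A=np.zeros((3,3));b=np.zeros(3);L=[]
    for c,p in cp:
        o,d=ray(c,p);P=np.eye(3)-np.outer(d,d);A+=P;b+=P@o;L.append((P,o))
    X=np.linalg.solve(A,b); return X,max(np.linalg.norm(P@(X-o)) for P,o in L)
def blob(im,lo,hi,box=None):
    h=cv2.cvtColor(im,cv2.COLOR_BGR2HSV);h[...,0]=(h[...,0].astype(int)+10)%180
    m=cv2.inRange(h,np.array(lo),np.array(hi))
    if box: q=np.zeros_like(m);x,y,w,k=box;q[y:y+k,x:x+w]=255;m&=q
    n,l,st,ce=cv2.connectedComponentsWithStats(m);i=1+np.argmax(st[1:,4])
    return ce[i],st[i],(l==i).astype(np.uint8)
def proj(c,X): q=c["K"]@(c["R"]@np.asarray(X)+c["t"]);return q[:2]/q[2]
E
python3 - <<'E'
from h import *
I={n:cv2.imread(f"pics/{n}0.png") for n in("top","side")};C={n:imaging.calibration(n) for n in I}
# hue shifted +10
B={"brass":((28,100,95),(38,255,255)),"red":((5,170,70),(16,255,255)),"yel":((28,200,60),(40,255,255)),"black":((0,0,0),(180,255,36)),"pad":((24,120,80),(32,255,255)),"blue":((110,120,30),(125,255,255))}
bx={"amber":("brass",(188,172,32,40),(236,236,32,30)),"post":("red",(195,215,24,22),(275,245,26,45)),"ptr":("yel",(185,225,11,10),(278,275,15,18)),"mark":("red",(182,248,14,14),(305,285,18,20)),"black":("black",(340,195,40,40),(290,152,30,25)),"pad":("pad",(260,245,55,55),(315,210,55,35)),"dock":("blue",(330,190,55,55),(280,165,50,35)),"house":("blue",(175,155,60,25),(210,240,30,45))}
for k,(b,t,s) in bx.items():
    a,sa,ma=blob(I["top"],*B[b],t);e,se,_=blob(I["side"],*B[b],s)
    X,r=tri((C["top"],a),(C["side"],e));print(k,a.round(1),sa,e.round(1),se,"tri",(X*1e3).round(1),"res",round(r*1e3,1))
    c,_=cv2.findContours(ma,0,2);c=max(c,key=cv2.contourArea)
    print("   rect",cv2.minAreaRect(c))
c=C["top"]
for n,p,z in(("amberlid",(200.7,189),.084),("post",(206.8,226.3),.063),("blacklid",(359.5,216),.084),("ptr",(190.5,229.3),.018),("mark",(188.5,255.3),.018)): print(n,(plane(c,p,z)*1e3).round(1))
E
```

```text
amber [199.9 188.7] [190 179  20  20 303] [250.2 246.1] [241 239  20  17 240] tri [648.4 191.   77.4] res 0.7
   rect ((200.25, 188.75001525878906), (18.384775161743164, 19.091880798339844), 45.0)
post [205.9 226.5] [202 223   9   9  64] [287.6 260.7] [283 252  10  19 147] tri [563.8 182.1  41.6] res 1.1
   rect ((206.0, 227.0), (8.0, 8.0), 90.0)
ptr [192.8 228.7] [191 228   4   2   6] [285.6 282.9] [285 280   2   6  10] tri [559.5 220.9   9.3] res 1.0
   rect ((192.5, 228.5), (1.0, 3.0), 90.0)
mark [188.5 254.6] [185 254   7   2  11] [312.1 290.4] [311 286   3  10  21] tri [496.6 228.9   8.8] res 0.9
   rect ((188.0, 254.5), (1.0, 6.0), 90.0)
black [359.2 216.1] [350 207  19  19 286] [305.2 164.8] [298 159  15  12 141] tri [ 592.8 -172.5   71.1] res 0.6
   rect ((359.0, 216.0), (18.0, 18.0), 90.0)
pad [287.3 271.5] [ 268  252   40   40 1057] [342.1 227.9] [323 215  39  27 618] tri [460.5 -10.9  -2.8] res 0.4
   rect ((287.44305419921875, 271.4822082519531), (32.63128662109375, 32.75059509277344), 17.35402488708496)
dock [352.4 219. ] [337 201  36  35 419] [304.3 188.8] [289 176  31  19 223] tri [ 592.4 -170.   -11.8] res 0.1
   rect ((354.5093078613281, 218.20413208007812), (33.874114990234375, 34.60063552856445), 87.39744567871094)
house [203.5 165.9] [182 159  44  15 470] [224.2 262.5] [216 244  18  39 424] tri [713.3 198.8  18.1] res 1.0
   rect ((203.4293975830078, 165.81764221191406), (11.73050308227539, 43.2862434387207), 84.0938491821289)
amberlid [647.6 187.8  84. ]
post [564.4 175.3  63. ]
blacklid [ 592.6 -170.8   84. ]
ptr [558.6 224.4  18. ]
mark [496.2 226.6  18. ]
```

```bash
cat >> h.py <<'E'
def plan(goal,yaw):
    """shift from here in present tool axes; turn about tool z so that tool y points to world direction yaw+90deg"""
    s=get_state();R=Ro.from_rotvec(s["ee_rot"]).as_matrix();p=np.array(s["tool_pos"])
    y=np.array([-np.sin(yaw),np.cos(yaw),0]);x=np.cross(y,[0,0,-1.])
    Rg=np.c_[x,y,[0,0,-1.]]
    turn=Ro.from_matrix(R.T@Rg).as_rotvec()
    print("t",round(s["t"],2),"pos",p.round(4),"turn",turn.round(3),"shift(now axes)",(R.T@(goal-p)).round(4),"shift(after turn)",(Rg.T@(goal-p)).round(4),"gap",round(s["finger_gap"],4),"F",np.round(s["contact_force"],1))
E
python3 - <<'E'
from h import *
plan(np.array([.60,.19,.24]),.07)
c=imaging.calibration("wrist");print(c["K"].round(1).tolist(),(-c["R"].T@c["t"]).round(3),c["R"][2].round(3))
E
```

```text
t 0.1 pos [0.1928 0.5939 0.2386] turn [-0.002 -0.    -0.384] shift(now axes) [-0.512  -0.2585 -0.0009] shift(after turn) [-0.378  -0.4314 -0.0014] gap 0.0855 F [ 0.4 -0.4  0. ]
[[365.4, 0.0, 278.1], [0.0, 365.4, 199.9], [0.0, 0.0, 1.0]] [0.127 0.614 0.373] [ 0.258 -0.085 -0.962]
```

Request:
carry_out:
  series:
    - [[-1,0,0,0,0,0,-0.096],[-1,0,0,0,0,0,-0.096],[-1,0,0,0,0,0,-0.096],[-1,0,0,0,0,0,-0.096],[-1,-0.024,-0.029,0,0,0,0],[-1,-0.024,-0.029,0,0,0,0],[-1,-0.024,-0.029,0,0,0,0],[-1,-0.024,-0.029,0,0,0,0],[-1,-0.024,-0.029,0,0,0,0],[-1,-0.024,-0.029,0,0,0,0],[-1,-0.024,-0.029,0,0,0,0],[-1,-0.024,-0.029,0,0,0,0],[-1,-0.024,-0.029,0,0,0,0],[-1,-0.024,-0.029,0,0,0,0],[-1,-0.024,-0.029,0,0,0,0],[-1,-0.024,-0.029,0,0,0,0],[-1,-0.024,-0.029,0,0,0,0],[-1,-0.024,-0.029,0,0,0,0],[-1,-0.024,-0.026,0,0,0,0],[-1,0,0,0,0,0,0]]

```text
t: 1.77
tool_pos: [0.5882, 0.1793, 0.2383]
ee_rot: [-0.09, 3.137, -0.01]
contact_force: [0.6, -1.6, -0.3]
finger_gap: 0.0854
finger_force: 0.0
```

```bash
python3 - <<'E'
from h import *
import pickle
plan(np.array([.593,-.16,.24]),.0)
c=imaging.calibration("wrist");im=imaging.capture("wrist");cv2.imwrite("pics/w1.png",im);pickle.dump(c,open("w1.pkl","wb"))
for X in([.648,.189,.084],[.564,.178,.063],[.559,.222,.018],[.496,.228,.018],[.648,.189,.03]):print(X,proj(c,X).round(1))
E
```

```text
t 1.77 pos [0.5882 0.1793 0.2383] turn [-0.006  0.003  0.057] shift(now axes) [ 0.0147 -0.339   0.0004] shift(after turn) [-0.0048 -0.3393 -0.0017] gap 0.0854 F [ 0.6 -1.6 -0.3]
[0.648, 0.189, 0.084] [288.7 253.1]
[0.564, 0.178, 0.063] [281.7 151.1]
[0.559, 0.222, 0.018] [327.4 141.7]
[0.496, 0.228, 0.018] [340.4  73.2]
[0.648, 0.189, 0.03] [287.6 230.7]
```

View pics/w1.png

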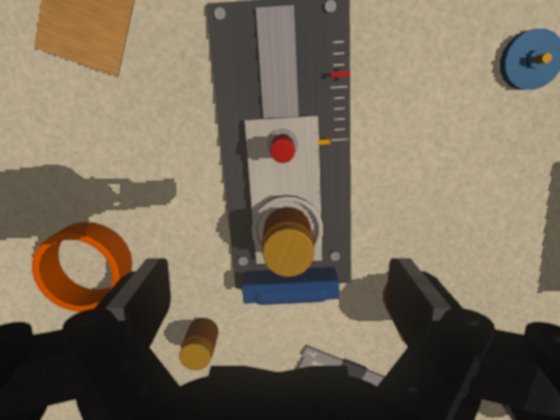

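The wrist view shows the amber lid at (289,253), its cup around (288,230), the post top at (283,149), the pointer at (325,142) and the mark at (340,73). These lie within about 2 px of the predictions from the first measurement. Now I'll refine the positions and the slide axis.

```bash
python3 - <<'E'
from h import *
import pickle
c=pickle.load(open("w1.pkl","rb"));w=cv2.imread("pics/w1.png");t=cv2.imread("pics/top0.png");ct=imaging.calibration("top")
B={"brass":((28,100,95),(38,255,255)),"red":((5,170,70),(16,255,255)),"yel":((28,200,60),(40,255,255))}
for n,k,bw,bt,z in(("lid","brass",(260,225,58,55),(188,172,32,40),.084),("post","red",(265,130,36,35),(195,215,24,22),.063),("ptr","yel",(316,134,20,14),(185,225,11,10),.018),("mark","red",(325,64,30,20),(182,248,14,14),.018)):
    a,sa,ma=blob(w,*B[k],bw);b,_,_=blob(t,*B[k],bt)
    X,r=tri((c,a),(ct,b));print(n,a.round(1),sa,"plane",(plane(c,a,z)*1e3).round(1),"tri",(X*1e3).round(1),round(r*1e3,1))
# base plate side edges -> slide axis
g=cv2.cvtColor(w,cv2.COLOR_BGR2GRAY)
for s in(-1,1):
    pts=[]
    for y in range(20,190,4):
        xs=range(200,240) if s<0 else range(365,335,-1)
        L=g[y].astype(int);x=next((x for x in xs if L[x]<95),None)
        if x: pts.append(plane(c,(x,y),.006)[:2])
    v=cv2.fitLine(np.float32(pts),cv2.DIST_HUBER,0,.001,.001).ravel();print("edge dir deg",np.degrees(np.arctan2(v[1],v[0])),v[2:]*1e3,len(pts))
# cup ring: bright outer ellipse
E
```

```text
lid [288.3 251.7] [ 263  228   51   49 1936] plane [646.7 188.6  84. ] tri [648.1 189.3  82. ] 0.8
post [282.2 149.1] [271 136  23  26 464] plane [562.3 178.3  63. ] tri [563.7 178.6  56.6] 0.6
ptr [324.  141.2] [319 139  11   5  47] plane [558.7 218.6  18. ] tri [559.8 219.5  14.3] 0.7
mark [339.1  73.8] [330  72  20   5  82] plane [496.6 226.8  18. ] tri [497.3 226.5  19. ] 0.6
edge dir deg 6.928111 [521.8641  110.80339] 43
edge dir deg 6.7599115 [541.6529  242.82272] 43
```

Request:
carry_out:
  series:
    - [[-1,0,0,0,0,0,-0.063],[-1,0.009,-0.034,0,0,0,0],[-1,0.009,-0.034,0,0,0,0],[-1,0.009,-0.034,0,0,0,0],[-1,0.009,-0.034,0,0,0,0],[-1,0.009,-0.034,0,0,0,0],[-1,0.009,-0.034,0,0,0,0],[-1,0.009,-0.034,0,0,0,0],[-1,0.009,-0.034,0,0,0,0],[-1,0.009,-0.034,0,0,0,0],[-1,0.009,-0.034,0,0,0,0],[-1,0,0,0,0,0,0],[-1,0,0,0,0,0,0]]

```text
t: 2.9
tool_pos: [0.5373, -0.1618, 0.2388]
ee_rot: [0.203, -3.134, 0.0]
contact_force: [1.2, 0.8, -0.1]
finger_gap: 0.0855
finger_force: 0.0
```

```bash
python3 - <<'E'
from h import *
import pickle
c=imaging.calibration("wrist");im=imaging.capture("wrist");cv2.imwrite("pics/w2.png",im);pickle.dump(c,open("w2.pkl","wb"))
ct=imaging.calibration("top")
p=proj(c,[.5926,-.172,.084]).astype(int);print(p)
a,s,m=blob(im,(0,0,0),(180,255,36),(p[0]-40,p[1]-40,80,80));X,r=tri((c,a),(ct,(359.2,216.1)));print(a,s,(plane(c,a,.084)*1e3).round(1),(X*1e3).round(1),r)
# dock block outline: blue
a,s,m=blob(im,(110,120,30),(125,255,255),(p[0]-90,p[1]-110,180,180));h=cv2.convexHull(np.argwhere(m)[:,::-1].astype(np.int32));print("dock",(plane(c,cv2.minAreaRect(h)[0],.022)*1e3).round(1),cv2.minAreaRect(h))
plan(np.array([.5926,-.172,.052]),.12)
x,y=p;cv2.imwrite("pics/w2c.png",cv2.resize(im[max(0,y-110):y+90,max(0,x-130):x+130],None,fx=3,fy=3))
E
```

```text
[260 246]
[258.67905405 238.43716216] [ 235  219   49   42 1480] [ 585.3 -174.1   84. ] [ 594.2 -174.1   61.6] 8.207635081404877e-05
dock [ 588.1 -173.6   22. ] ((261.9404602050781, 218.37527465820312), (80.6351318359375, 74.70956420898438), 5.440331935882568)
t 2.95 pos [ 0.5379 -0.1594  0.2391] turn [ 0.001 -0.     0.013] shift(now axes) [-0.0526 -0.02    0.187 ] shift(after turn) [-0.0527 -0.0191  0.1871] gap 0.0858 F [0.6 0.7 0.5]
```

View pics/w2c.png

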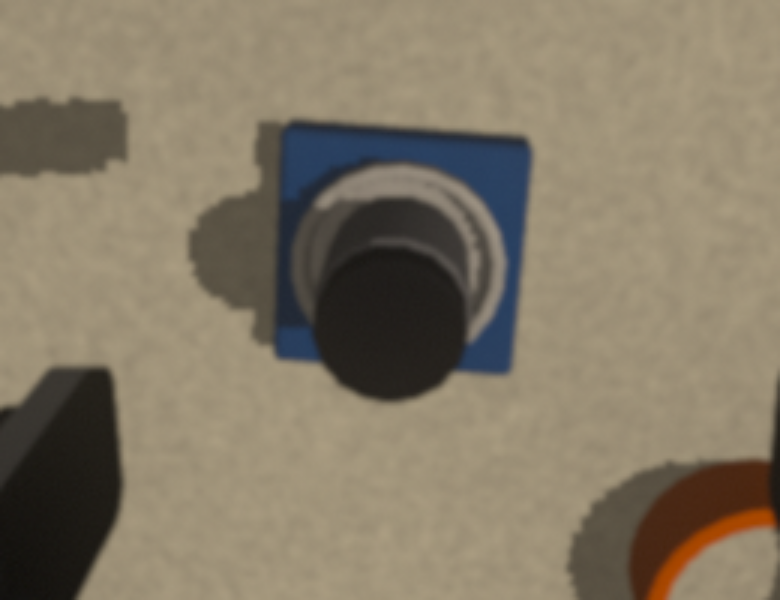

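The crop shows the grey jar's lid at full-frame ≈(260.3,243.5), the cup ring at ≈(262.8,226.5) and the dock's top face centre at ≈(264,219.7).

```bash
python3 - <<'E'
from h import *
import pickle
c=pickle.load(open("w2.pkl","rb"));ct=imaging.calibration("top")
f=lambda p:(np.array(p)/3+[130,136])
for n,p,z in(("lid",(391,323),.084),("cup",(398.5,270),.03),("dock",(401.5,251),.02)):print(n,(plane(c,f(p),z)*1e3).round(1))
X,r=tri((c,f((391,323))),(ct,(359.4,216.2)));print((X*1e3).round(1),r)
print("top dock",(plane(ct,(354.8,218.3),.02)*1e3).round(1),"pad",(plane(ct,(287.4,271.5),.003)*1e3).round(1))
plan(np.array([.592,-.1725,.052]),.12)
E
```

```text
lid [ 589.8 -172.1   84. ]
cup [ 593.3 -171.8   30. ]
dock [ 590.  -171.5   20. ]
[ 592.8 -172.    76.7] 0.00012916878441505467
top dock [ 592.  -170.7   20. ] pad [461.4 -11.    3. ]
t 2.95 pos [ 0.5379 -0.1594  0.2391] turn [ 0.001 -0.     0.013] shift(now axes) [-0.0519 -0.0204  0.187 ] shift(after turn) [-0.0521 -0.0195  0.1871] gap 0.0858 F [0.6 0.7 0.5]
```

Request:
carry_out:
  series:
    - [[-1,-0.026,-0.01,0,0,0,0],[-1,-0.026,-0.01,0,0,0,0],[-1,0,0,0,0,0,0],[-1,0,0,0.028,0,0,0],[-1,0,0,0.028,0,0,0],[-1,0,0,0.028,0,0,0],[-1,0,0,0.028,0,0,0],[-1,0,0,0.028,0,0,0],[-1,0,0,0.016,0,0,0],[-1,0,0,0.016,0,0,0],[-1,0,0,0.015,0,0,0],[-1,0,0,0,0,0,0],[1,0,0,0,0,0,0],[1,0,0,0,0,0,0],[1,0,0,0,0,0,0],[1,0,0,0,0,0,0],[1,0,0,0,0,0,0],[1,0,0,0,0,0,0]]
  grip_force: 40

```text
t: 4.45
tool_pos: [0.5936, -0.1725, 0.0538]
ee_rot: [-0.209, 3.132, 0.0]
contact_force: [-1.2, 1.2, 6.3]
finger_gap: 0.0467
finger_force: 42.0
```

Request:
carry_out:
  series:
    - [[1,0,0,-0.01,0,0,0],[1,0,0,-0.02,0,0,0],[1,0,0,-0.025,0,0,0],[1,0,0,-0.025,0,0,0],[1,0.01,0.016,0,0,0,0],[1,0.0143,0.0231,0,0,0,0],[1,0.0143,0.0231,0,0,0,0],[1,0.0143,0.0231,0,0,0,0],[1,0.0143,0.0231,0,0,0,0],[1,0.0143,0.0231,0,0,0,0],[1,0.0143,0.0231,0,0,0,0],[1,0.0142,0.0231,0,0,0,0],[1,0,0,0,0,0,0],[1,0,0,0,0,0,0],[1,0,0,0,0,0,0]]

```text
t: 5.7
tool_pos: [0.4607, -0.0121, 0.1327]
ee_rot: [-0.208, 3.133, -0.001]
contact_force: [0.3, 0.6, -0.5]
finger_gap: 0.0465
finger_force: 41.5
```

```bash
python3 - <<'E'
from h import *
im=imaging.capture("side");c=imaging.calibration("side")
plan(np.array([.461,-.011,.0365]),.12)
s=get_state();X=np.array(s["tool_pos"])
print(proj(c,X+[0,0,-.032]))
x,y=proj(c,X).astype(int);cv2.imwrite("pics/s2.png",cv2.resize(im[y-70:y+70,x-90:x+90],None,fx=4,fy=4))
E
```

```text
t 5.75 pos [ 0.4609 -0.0125  0.1326] turn [-0.001  0.002  0.012] shift(now axes) [-0.0001  0.0015  0.0961] shift(after turn) [-0.0003  0.0014  0.0961] gap 0.0466 F [ 1.  -1.2 -1.9]
[344.84083388 196.15887788]
```

View pics/s2.png

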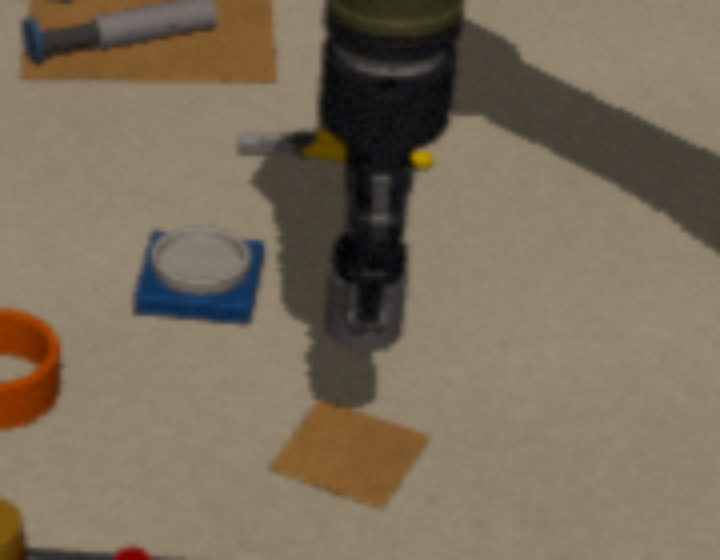

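The jar hangs upright in the fingers and the dock cup is empty. The pad centre lies below the jar. Setting it down now.

Request:
carry_out:
  series:
    - [[1,0,0.001,0.02,0,0,0],[1,0,0,0.03,0,0,0],[1,0,0,0.025,0,0,0],[1,0,0,0.012,0,0,0],[1,0,0,0.006,0,0,0],[1,0,0,0.003,0,0,0],[1,0,0,0.001,0,0,0],[1,0,0,0,0,0,0],[1,0,0,0,0,0,0]]

```text
t: 6.5
tool_pos: [0.4604, -0.0108, 0.036]
ee_rot: [-0.208, 3.133, 0.0]
contact_force: [-0.3, 0.2, -1.2]
finger_gap: 0.0468
finger_force: 41.6
```

Request:
carry_out:
  series:
    - [[1,0,0,0.0015,0,0,0],[1,0,0,0,0,0,0],[-1,0,0,0,0,0,0],[-1,0,0,0,0,0,0],[-1,0,0,0,0,0,0],[-1,0,0,0,0,0,0],[-1,0,0,-0.02,0,0,0],[-1,0,0,-0.035,0,0,0],[-1,0,0,-0.035,0,0,0],[-1,0,0,-0.02,0,0,0],[-1,-0.0213,0.0173,0,0,0,0],[-1,-0.0213,0.0173,0,0,0,0],[-1,-0.0213,0.0173,0,0,0,0],[-1,-0.0213,0.0173,0,0,0,0],[-1,-0.0213,0.0173,0,0,0,0],[-1,-0.0213,0.0173,0,0,0,0],[-1,-0.0213,0.0173,0,0,0,0],[-1,-0.0213,0.0173,0,0,0,0],[-1,-0.0213,0.0173,0,0,0,0],[-1,-0.0208,0.0173,0,0,0,0]]

```text
t: 8.17
tool_pos: [0.6478, 0.1899, 0.1435]
ee_rot: [0.209, -3.134, 0.001]
contact_force: [-0.1, 0.3, 0.6]
finger_gap: 0.0855
finger_force: 0.0
```

```bash
python3 - <<'E'
from h import *
im=imaging.capture("side");c=imaging.calibration("side");cv2.imwrite("pics/s3.png",im)
plan(np.array([.6483,.189,.053]),.12)
# grey jar on pad: dark lid blob in side view
a,s,m=blob(im,(0,0,0),(180,255,36),(320,180,45,50));print("lid",a,s,proj(c,[.4605,-.011,.0575]),proj(c,[.4605,-.011,.065]))
E
```

```text
t 8.22 pos [0.651  0.1964 0.1439] turn [0.006 0.005 0.017] shift(now axes) [ 0.0042 -0.0075  0.0908] shift(after turn) [ 0.0036 -0.007   0.0909] gap 0.0849 F [5.3 5.5 1. ]
lid [343.86096257 211.39572193] [336 205  17  14 187] [343.65155861 210.01412547] [343.87045173 207.71146492]
```

Request:
carry_out:
  series:
    - [[-1,0,0,0,0,0,0],[-1,0,0,0,0,0,0],[-1,0,0,0,0,0,0]]

```text
t: 8.47
tool_pos: [0.6465, 0.1876, 0.1433]
ee_rot: [0.208, -3.133, 0.003]
contact_force: [-0.1, -1.0, 0.2]
finger_gap: 0.0856
finger_force: 0.0
```

Request:
carry_out:
  series:
    - [[-1,-0.002,0.001,0.015,0,0,0],[-1,0,0,0.025,0,0,0],[-1,0,0,0.025,0,0,0],[-1,0,0,0.015,0,0,0],[-1,0,0,0.01,0,0,0],[-1,0,0,0,0,0,0],[1,0,0,0,0,0,0],[1,0,0,0,0,0,0],[1,0,0,0,0,0,0],[1,0,0,0,0,0,0],[1,0,0,0,0,0,0],[1,0,0,0,0,0,0]]
  grip_force: 40

```text
t: 9.47
tool_pos: [0.6503, 0.1908, 0.0556]
ee_rot: [-0.209, 3.132, 0.001]
contact_force: [-1.4, -0.2, 6.4]
finger_gap: 0.0465
finger_force: 41.1
```

Request:
carry_out:
  series:
    - [[1,0,0,-0.01,0,0,0],[1,0,0,-0.02,0,0,0],[1,0,0,-0.03,0,0,0],[1,0,0,-0.025,0,0,0],[1,0.005,-0.015,0,0,0,0],[1,0.009,-0.03,0,0,0,0],[1,0.009,-0.03,0,0,0,0],[1,0.009,-0.03,0,0,0,0],[1,0.009,-0.03,0,0,0,0],[1,0.009,-0.03,0,0,0,0],[1,0.009,-0.03,0,0,0,0],[1,0.009,-0.03,0,0,0,0],[1,0.009,-0.03,0,0,0,0],[1,0.009,-0.03,0,0,0,0],[1,0.009,-0.03,0,0,0,0],[1,0.006,-0.022,0,0,0,0],[1,0.004,-0.012,0,0,0,0],[1,0,0,0,0,0,0],[1,0,0,0,0,0,0],[1,0,0,0,0,0,0]]

```text
t: 11.13
tool_pos: [0.592, -0.1665, 0.1389]
ee_rot: [-0.214, 3.134, 0.004]
contact_force: [0.7, 0.0, -1.9]
finger_gap: 0.0465
finger_force: 41.6
```

```bash
python3 - <<'E'
from h import *
import pickle
c=imaging.calibration("wrist")
plan(np.array([.592,-.1715,.057]),.12)
w=imaging.capture("wrist");t=imaging.capture("top");ct=imaging.calibration("top");s=imaging.capture("side");cs=imaging.calibration("side")
pickle.dump((c,w),open("w4.pkl","wb"))
x,y=proj(c,[.592,-.1715,.03]).astype(int);X=np.array(get_state()["tool_pos"]);print(x,y)
z=lambda i,x,y,a,b,k:cv2.resize(np.pad(i,((90,90),(90,90),(0,0)))[y+90-b:y+90+b,x+90-a:x+90+a],None,fx=k,fy=k)
o=np.zeros((400,800,3),np.uint8)
o[:,:400]=z(w,x,y,100,100,2);u,v=proj(cs,[.592,-.1715,.07]).astype(int);o[:,400:]=z(s,u,v,50,50,4)
cv2.imwrite("pics/c4.png",o)
E
```

```text
t 11.13 pos [ 0.592  -0.1665  0.1389] turn [0.002 0.001 0.016] shift(now axes) [ 0.0008 -0.0051  0.0819] shift(after turn) [ 0.0006 -0.0049  0.0819] gap 0.0465 F [ 0.7  0.  -1.9]
273 199
```

View pics/c4.png

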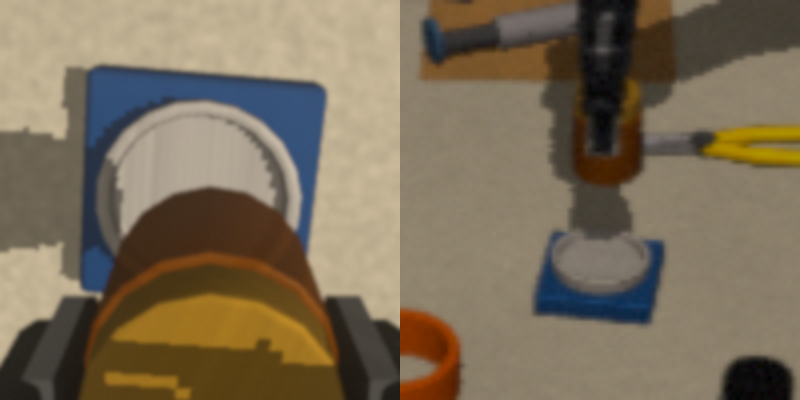

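In the wrist crop the cup ring is centred at full-frame ≈(272.8,198.6) against the predicted (273,199), so the dock position holds. In the side crop the amber jar hangs upright over it.

Request:
carry_out:
  series:
    - [[1,0,-0.005,0.01,0,0,0],[1,0,0,0.02,0,0,0],[1,0,0,0.02,0,0,0],[1,0,0,0.012,0,0,0],[1,0,0,0.008,0,0,0],[1,0,0,0.006,0,0,0],[1,0,0,0.004,0,0,0],[1,0,0,0.002,0,0,0],[1,0,0,0,0,0,0],[1,0,0,0,0,0,0]]

```text
t: 12.12
tool_pos: [0.5926, -0.1744, 0.0573]
ee_rot: [-0.209, 3.134, -0.0]
contact_force: [-0.4, -0.3, -2.0]
finger_gap: 0.0463
finger_force: 41.6
```

Request:
carry_out:
  series:
    - [[1,0,0.002,0.001,0,0,0],[1,0,0,0.0015,0,0,0],[1,0,0,0,0,0,0],[1,0,0,0,0,0,0]]

```text
t: 12.45
tool_pos: [0.5924, -0.1721, 0.0556]
ee_rot: [-0.209, 3.133, -0.0]
contact_force: [-0.8, -0.1, 5.2]
finger_gap: 0.0466
finger_force: 42.2
```

Request:
carry_out:
  series:
    - [[-1,0,0,0,0,0,0],[-1,0,0,0,0,0,0],[-1,0,0,0,0,0,0],[-1,0,0,0,0,0,0],[-1,0,0,-0.015,0,0,0],[-1,0,0,-0.03,0,0,0],[-1,0,0,-0.03,0,0,0],[-1,0,0,-0.02,0,0,0],[-1,0.009,0.015,0,0,0,0],[-1,0.014,0.023,0,0,0,0],[-1,0.014,0.023,0,0,0,0],[-1,0.014,0.023,0,0,0,0],[-1,0.014,0.023,0,0,0,0],[-1,0.014,0.023,0,0,0,0],[-1,0.014,0.023,0,0,0,0],[-1,0.01,0.015,0,0,0,0],[-1,0.006,0.009,0,0,0,0],[-1,0,0,0,0,0,0],[-1,0,0,0,0,0,0],[-1,0,0,0,0,0,0]]

```text
t: 14.12
tool_pos: [0.4616, -0.0125, 0.1493]
ee_rot: [-0.206, 3.134, -0.001]
contact_force: [0.7, -0.5, 0.4]
finger_gap: 0.0851
finger_force: 0.0
```

```bash
python3 - <<'E'
from h import *
plan(np.array([.4605,-.011,.0355]),.12)
s=imaging.capture("side");cs=imaging.calibration("side");cv2.imwrite("pics/s5.png",s)
a,st,m=blob(s,(28,100,60),(38,255,255),(290,150,30,25));print(a,st,"expected lid centre",proj(cs,[.592,-.172,.0765]))
E
```

```text
t 14.12 pos [ 0.4616 -0.0125  0.1493] turn [-0.001  0.001  0.011] shift(now axes) [0.001  0.0018 0.1138] shift(after turn) [0.0009 0.0017 0.1138] gap 0.0851 F [ 0.7 -0.5  0.4]
[306.08125 163.925  ] [299 158  16  13 160] expected lid centre [305.27397769 163.26729636]
```

Request:
carry_out:
  series:
    - [[-1,0.001,0.002,0.015,0,0,0],[-1,0,0,0.03,0,0,0],[-1,0,0,0.03,0,0,0],[-1,0,0,0.02,0,0,0],[-1,0,0,0.012,0,0,0],[-1,0,0,0.006,0,0,0],[-1,0,0,0,0,0,0],[1,0,0,0,0,0,0],[1,0,0,0,0,0,0],[1,0,0,0,0,0,0],[1,0,0,0,0,0,0],[1,0,0,0,0,0,0],[1,0,0,0,0,0,0]]
  grip_force: 40

```text
t: 15.25
tool_pos: [0.4598, -0.0098, 0.0373]
ee_rot: [-0.208, 3.133, -0.0]
contact_force: [-1.3, -0.6, 5.3]
finger_gap: 0.0463
finger_force: 41.1
```

Request:
carry_out:
  series:
    - [[1,0,0,-0.015,0,0,0],[1,0,0,-0.03,0,0,0],[1,0,0,-0.035,0,0,0],[1,0,0,-0.03,0,0,0],[1,-0.012,0.0097,0,0,0,0],[1,-0.0225,0.018,0,0,0,0],[1,-0.0225,0.018,0,0,0,0],[1,-0.0225,0.018,0,0,0,0],[1,-0.0225,0.018,0,0,0,0],[1,-0.0225,0.018,0,0,0,0],[1,-0.0225,0.018,0,0,0,0],[1,-0.0225,0.018,0,0,0,0],[1,-0.0225,0.018,0,0,0,0],[1,-0.015,0.012,0,0,0,0],[1,-0.0077,0.006,0,0,0,0],[1,0,0,0,0,0,0],[1,0,0,0,0,0,0],[1,0,0,0,0,0,0],[1,0,0,0,0,0,0]]

```text
t: 16.83
tool_pos: [0.6484, 0.1874, 0.1463]
ee_rot: [0.207, -3.134, 0.002]
contact_force: [-1.0, 0.6, -1.3]
finger_gap: 0.0464
finger_force: 42.1
```

```bash
python3 - <<'E'
from h import *
plan(np.array([.6485,.1888,.0556]),.12)
c=imaging.calibration("wrist");w=imaging.capture("wrist");s=imaging.capture("side");cs=imaging.calibration("side")
x,y=proj(c,[.648,.1887,.03]).astype(int);print(x,y)
z=lambda i,x,y,a,b,k:cv2.resize(np.pad(i,((90,90),(90,90),(0,0)))[y+90-b:y+90+b,x+90-a:x+90+a],None,fx=k,fy=k)
o=np.zeros((400,800,3),np.uint8)
o[:,:400]=z(w,x,y,100,100,2);u,v=proj(cs,[.648,.188,.07]).astype(int);o[:,400:]=z(s,u,v,50,50,4)
cv2.imwrite("pics/c5.png",o)
E
```

```text
t 16.83 pos [0.6484 0.1874 0.1463] turn [-0.001 -0.001  0.012] shift(now axes) [-0.0004  0.0015  0.0907] shift(after turn) [-0.0003  0.0014  0.0907] gap 0.0464 F [-1.   0.6 -1.3]
282 197
```

View pics/c5.png

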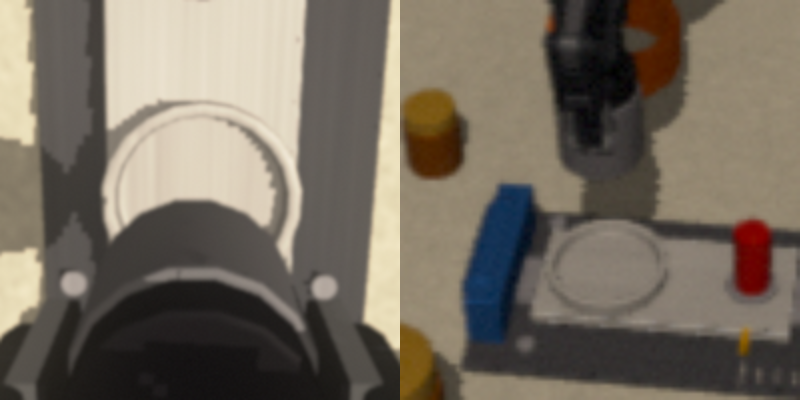

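The slide cup's ring is centred at crop (201,200), which is on the prediction, and the grey jar is upright above it. I'll lower it now.

Request:
carry_out:
  series:
    - [[1,0,0.0012,0.01,0,0,0],[1,0,0,0.025,0,0,0],[1,0,0,0.02,0,0,0],[1,0,0,0.014,0,0,0],[1,0,0,0.008,0,0,0],[1,0,0,0.006,0,0,0],[1,0,0,0.004,0,0,0],[1,0,0,0.002,0,0,0],[1,0,0,0,0,0,0],[1,0,0,0,0,0,0]]

```text
t: 17.77
tool_pos: [0.6495, 0.1905, 0.0581]
ee_rot: [-0.209, 3.133, 0.001]
contact_force: [1.2, 0.3, -1.2]
finger_gap: 0.0464
finger_force: 42.1
```

Request:
carry_out:
  series:
    - [[1,0.001,-0.001,0.0015,0,0,0],[1,0,0,0.001,0,0,0],[1,0,0,0,0,0,0],[1,0,0,0,0,0,0]]

```text
t: 18.1
tool_pos: [0.6488, 0.1895, 0.0564]
ee_rot: [-0.209, 3.133, 0.001]
contact_force: [-2.7, -0.1, 6.2]
finger_gap: 0.0464
finger_force: 42.7
```

Request:
carry_out:
  series:
    - [[-1,0,0,0,0,0,0],[-1,0,0,0,0,0,0],[-1,0,0,0,0,0,0],[-1,0,0,0,0,0,0],[-1,0,0,-0.015,0,0,0],[-1,0,0,-0.03,0,0,0],[-1,0,0,-0.03,0,0,0],[-1,0,0,-0.02,0,0,0],[-1,0.016,0,0,0,0,0],[-1,0.024,0,0,0,0,0],[-1,0.024,0,0,0,0,0],[-1,0.014,0,0,0,0,0],[-1,0.008,0,0,0,0,0],[-1,0,0,0,0,0,0],[-1,0,0,0,0,0,0],[-1,0,0,0,0,0,0]]

```text
t: 19.43
tool_pos: [0.5644, 0.178, 0.1502]
ee_rot: [-0.208, 3.133, 0.001]
contact_force: [-0.3, -0.1, 0.8]
finger_gap: 0.0856
finger_force: 0.0
```

```bash
python3 - <<'E'
from h import *
plan(np.array([.5635,.1784,.038]),.12)
s=imaging.capture("side");cs=imaging.calibration("side");cv2.imwrite("pics/s6.png",s);c=imaging.calibration("wrist");w=imaging.capture("wrist");cv2.imwrite("pics/w6.png",w)
t=imaging.capture("top");cv2.imwrite("pics/t6.png",t)
a,st,m=blob(s,(0,0,0),(180,255,40),(236,236,32,25));print("grey lid",a,st,"exp",proj(cs,[.648,.189,.0765]))
P=proj(c,[.5635,.1784,.063]).astype(int)
a,st,m=blob(w,(5,170,60),(16,255,255),(P[0]-40,P[1]-40,80,80));print("post",P,a,st,plane(c,a,.063))
o=np.zeros((600,800,3),np.uint8);o[:420,:560]=w;o[420:600,560:800]=cv2.resize(s[225:285,230:310],None,fx=3,fy=3);cv2.imwrite("pics/c6.png",o)
E
```

```text
t 19.43 pos [0.5644 0.178  0.1502] turn [0.001 0.002 0.013] shift(now axes) [0.0011 0.0004 0.1122] shift(after turn) [0.0008 0.0005 0.1122] gap 0.0856 F [-0.3 -0.1  0.8]
grey lid [250.37944664 247.09881423] [242 239  18  17 253] exp [250.37598601 245.80058672]
post [281 208] [282.58142202 205.52752294] [266 182  32  42 872] [0.56123061 0.17861049 0.063     ]
```

View pics/c6.png

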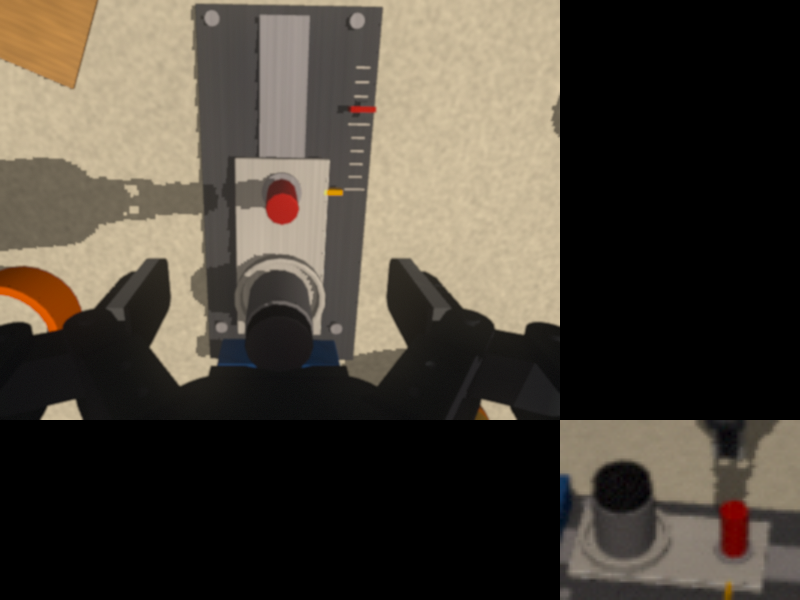

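The grey jar stands upright in the slide cup. The post top is at (282,208), the pointer at (335,192) and the mark at (363,109). Next I grip the post.

Request:
carry_out:
  series:
    - [[-1,0.001,0,0.015,0,0,0],[-1,0,0,0.03,0,0,0],[-1,0,0,0.03,0,0,0],[-1,0,0,0.02,0,0,0],[-1,0,0,0.012,0,0,0],[-1,0,0,0.004,0,0,0],[-1,0,0,0,0,0,0],[1,0,0,0,0,0,0],[1,0,0,0,0,0,0],[1,0,0,0,0,0,0],[1,0,0,0,0,0,0],[1,0,0,0,0,0,0],[1,0,0,0,0,0,0],[1,0,0,0,0,0,0],[1,0,0,0,0,0,0],[1,0,0,0,0,0,0]]
  grip_force: 80

```text
t: 20.92
tool_pos: [0.562, 0.1801, 0.04]
ee_rot: [-0.211, 3.133, 0.005]
contact_force: [-1.4, 3.1, 6.4]
finger_gap: 0.0202
finger_force: 77.9
```

```bash
cat >> h.py <<'E'
def pm(c,w,exp=None):
    "pointer and mark in a wrist picture -> points on z=.018"
    o=[]
    for col,X in((((28,200,60),(40,255,255)),exp),(((5,170,60),(16,255,255)),[.4967,.2267,.018])):
        P=proj(c,X).astype(int);a,st,m=blob(w,*col,(P[0]-14,P[1]-12,28,24));o.append(plane(c,a,.018));print(P,a.round(1),st,(o[-1]*1e3).round(1))
    u=np.array([np.cos(.12),np.sin(.12),0]);print("remaining pull mm",round(1e3*(o[0]-o[1])@u,2))
E
python3 - <<'E'
from h import *
plan(np.array([.5635-.0606,.1784-.0073,.038]),.12)
c=imaging.calibration("wrist");w=imaging.capture("wrist");pm(c,w,[.559,.2195,.018])
E
```

```text
t 20.92 pos [0.562  0.1801 0.04  ] turn [0.003 0.002 0.015] shift(now axes) [ 0.0598 -0.001   0.0019] shift(after turn) [ 0.0598 -0.0019  0.002 ] gap 0.0202 F [-1.4  3.1  6.4]
[366 256] [364.4 254.4] [352 248  25  13 282] [558.1 218.2  18. ]
[413 123] [411.6 122.6] [399 117  28  12 289] [496.5 226.   18. ]
remaining pull mm 60.22
```

Request:
carry_out:
  series:
    - [[1,0.003,0,0,0,0,0],[1,0.005,0,0,0,0,0],[1,0.006,0.0001,0,0,0,0],[1,0.006,0.0001,0,0,0,0],[1,0.006,0.0001,0,0,0,0],[1,0.006,0.0001,0,0,0,0],[1,0.006,0.0001,0,0,0,0],[1,0.006,0.0001,0,0,0,0],[1,0.006,0.0001,0,0,0,0],[1,0.004,0.0001,0,0,0,0],[1,0.002,0,0,0,0,0],[1,0,0,0,0,0,0],[1,0,0,0,0,0,0],[1,0,0,0,0,0,0]]
  grip_force: 100

```text
t: 22.13
tool_pos: [0.5113, 0.1742, 0.04]
ee_rot: [-0.209, 3.124, 0.009]
contact_force: [7.3, 4.1, -0.5]
finger_gap: 0.0199
finger_force: 97.9
```

```bash
sed -i 's/(P\[0\]-14,P\[1\]-12,28,24)/(P[0]-26,P[1]-14,52,28)/' h.py
python3 - <<'E'
from h import *
X=np.array(get_state()["tool_pos"]);d=.562-X[0]
plan(np.array([.5635-.0606,.1784-.0073,.038]),.12)
c=imaging.calibration("wrist");w=imaging.capture("wrist");cv2.imwrite("pics/w7.png",w);pm(c,w,[.559-d,.2195-d*.12,.018])
E
```

```text
t 22.13 pos [0.5113 0.1742 0.04  ] turn [0.005 0.011 0.014] shift(now axes) [ 0.0087 -0.0019  0.0019] shift(after turn) [ 0.0087 -0.0021  0.002 ] gap 0.0199 F [ 7.3  4.1 -0.5]
[366 255] [364.2 253.6] [352 247  25  13 277] [507.3 212.2  18. ]
[399 236] [400.1 234.3] [382 226  40  14 396] [495.7 226.6  18. ]
remaining pull mm 9.79
```

Request:
carry_out:
  series:
    - [[1,0.003,0,0,0,0,0],[1,0.004,0.0001,0,0,0,0],[1,0.003,0,0,0,0,0],[1,0,0,0,0,0,0],[1,0,0,0,0,0,0],[1,0,0,0,0,0,0],[1,0,0,0,0,0,0]]

```text
t: 22.77
tool_pos: [0.5018, 0.1731, 0.04]
ee_rot: [-0.209, 3.124, 0.01]
contact_force: [9.2, 3.7, -1.4]
finger_gap: 0.0194
finger_force: 98.0
```

```bash
python3 - <<'E'
from h import *
X=np.array(get_state()["tool_pos"]);d=.562-X[0]
c=imaging.calibration("wrist");w=imaging.capture("wrist");cv2.imwrite("pics/w8.png",w);pm(c,w,[.559-d,.2195-d*.12,.018])
o=np.zeros((450,800,3),np.uint8)
x,y=proj(c,[.4967,.222,.018]).astype(int);q=cv2.resize(w[y-50:y+50,x-50:x+50],None,fx=4,fy=4);o[:400,:400]=q
s=imaging.capture("side");x,y=proj(imaging.calibration("side"),[.53,.2,.018]).astype(int);q=cv2.resize(s[y-50:y+50,x-50:x+50],None,fx=4,fy=4);o[:400,400:]=q
cv2.imwrite("pics/c8.png",o)
for bx in((x-30,y-10,90,60),):
    for n,l,h in(("yel",(28,200,60),(40,255,255)),):print(n,blob(s,l,h,bx)[:2])
E
```

```text
[366 255] [363.3 253.6] [348 247  30  13 315] [497.9 210.7  18. ]
[397 255] [396.1 252.1] [377 243  42  16 455] [495.2 225.7  18. ]
remaining pull mm 0.92
yel (array([312.57142857, 283.71428571]), array([312, 282,   2,   4,   7], dtype=int32))
```

View pics/c8.png

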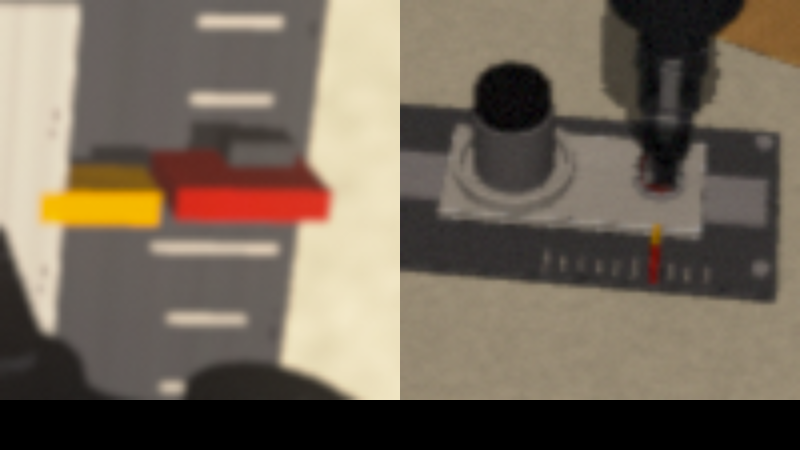

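The crops show the pointer and mark nearly level. The bright top faces are at crop rows ≈208 (yellow) and ≈204 (red), where the 4 mm thickness spans about 34 rows. I'll measure the top faces only.

```bash
cat >> h.py <<'E'
def pm2(c,w,exp):
    u=np.array([np.cos(.12),np.sin(.12),0]);o=[];v=[]
    for lo,hi,X in(((26,200,185),(42,255,255),exp),((5,170,165),(16,255,255),[.4967,.2267,.018])):
        P=proj(c,X).astype(int);a,st,m=blob(w,lo,hi,(P[0]-26,P[1]-14,52,28));o.append(plane(c,a,.018));print(a.round(1),st)
    print("remaining mm",(1e3*(o[0]-o[1])@u).round(2))
E
python3 - <<'E'
from h import *
c=imaging.calibration("wrist");w=cv2.imread("pics/w8.png");X=np.array(get_state()["tool_pos"]);d=.562-X[0]
pm2(c,w,[.559-d,.2195-d*.12,.018])
plan(X,.12)
E
```

```text
[362.5 255.5] [348 252  29   8 219]
[399.1 254.5] [381 251  38   8 290]
remaining mm 0.68
t 22.87 pos [0.5018 0.173  0.04  ] turn [0.006 0.011 0.014] shift(now axes) [0. 0. 0.] shift(after turn) [0. 0. 0.] gap 0.0194 F [ 8.5  4.4 -1.4]
```

Request:
carry_out:
  series:
    - [[1,0.0006,0,0,0,0,0],[1,0,0,0,0,0,0],[1,0,0,0,0,0,0],[1,0,0,0,0,0,0],[1,0,0,0,0,0,0],[1,0,0,0,0,0,0],[1,0,0,0,0,0,0],[1,0,0,0,0,0,0],[1,0,0,0,0,0,0],[1,0,0,0,0,0,0],[1,0,0,0,0,0,0],[1,0,0,0,0,0,0]]

```text
t: 23.87
tool_pos: [0.5015, 0.173, 0.04]
ee_rot: [-0.209, 3.123, 0.01]
contact_force: [8.4, 4.5, -1.9]
finger_gap: 0.0195
finger_force: 98.0
```

```bash
python3 - <<'E'
from h import *
X=np.array(get_state()["tool_pos"]);d=.562-X[0]
c=imaging.calibration("wrist");w=imaging.capture("wrist")
pm2(c,w,[.559-d,.2195-d*.12,.018]);plan(X,.12)
s=imaging.capture("side");cs=imaging.calibration("side");e=[.648-d,.189-d*.12,.0765]
P=proj(cs,e);print("grey lid exp",P,blob(s,(0,0,0),(180,255,40),(int(P[0])-14,int(P[1])-10,28,22))[:2])
print("amber",blob(s,(28,100,60),(38,255,255),(290,150,30,25))[0],proj(cs,[.592,-.172,.0765]))
E
```

```text
[364.2 255.5] [352 252  25   8 195]
[399.1 255.4] [381 252  38   8 290]
remaining mm 0.22
t 23.92 pos [0.5015 0.173  0.04  ] turn [0.006 0.012 0.014] shift(now axes) [-0.  0.  0.] shift(after turn) [-0.  0.  0.] gap 0.0195 F [ 9.4  3.8 -1.4]
grey lid exp [276.96589375 247.80261059] (array([276.82101167, 249.31906615]), array([268, 241,  19,  17, 257], dtype=int32))
amber [304.96341463 163.7804878 ] [305.27397769 163.26729636]
```

The pointer is level with the mark to within about 0.2 mm. The grip is steady and both jars are seated upright, so I'm handing the job in.

```bash
python3 -c "
from rig import order
print(order.close_job())"
```

```text
the job is handed in; nothing more can be done
None
```

The jars have changed places (amber in the dock, grey in the slide's cup, both upright), and the arm is holding the slide by its red post with the pointer within about 0.2 mm of the mark; the job was handed in at about 24 s of the allowed 72 s.

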